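# Lock up a stamping die in a sloping chase

## Robot

A 7-joint arm with a two-finger parallel gripper is mounted at the origin on a cart in front of the work surface, level with it; the furniture and walls round the work are solid. World frame = base frame: x ahead of the robot, y to its left, z up, the work surface at z = 0. Lengths are in m, angles in rad, forces in N, time in s.
With the tool pointing down it reaches from about 0.4 to 0.85 m from the base axis. Payload 6.9 kg.
Tool frame: the origin (TCP) lies midway between the tips of the shut fingers; the grasp point (between the pads) lies behind it (ctrl.pinch_z is the z of the grasp point in the tool frame, in m); z points along the fingers, y is the direction in which the jaws open and shut (so a half turn about z gives the same grasp; the last joint's range is limited). The gripper opens to 85 mm and grips with 20 to 120 N. Pads are 22 mm wide; open, the fingers measure 114 mm over their backs; the gripper's body (76 mm by 85 mm) begins 54 mm behind the grasp point. The pads swing forward as they close: fully open they stand 13 mm farther back than shut.
Start: joints at [-1.139, 0.507, -0.238, 1.5, 0.126, 1.149, -0.155], TCP at [0.201, 0.592, 0.197] pointing down, gripper open.
Joint ranges: [-3.08, 3.08], [-0.24, 2.05], [-1.43, 1.35], [0, 2.5], [-1.52, 4.66], [0.17, 1.96], [-2.89, 2.89]. Speed limits (rad/s): [2.39, 2.39, 3.14, 3.14, 3.14, 3.14, 3.14].

## Interface

Orientations are given as a unit quaternion [w, x, y, z].
In Python, from station import ctrl, get_state, vision, ticket, models gives the robot as it stands. Calls block until the motion is done:
- ctrl.movep(position, orientation): joint-space move of the TCP to a pose.
- ctrl.movel(position, frame=None, max_speed=0.15): straight line of the TCP; frame=None keeps the orientation; max_speed is the mean speed in m/s.
- ctrl.set_joints(angles): joint-space move.
- ctrl.ungrasp() and ctrl.close_gripper(force=None): open the fingers fully, or close them until they stop; force is the grip in N (None keeps the last).
- ctrl.pause(seconds).
- ctrl.ik(position, orientation): joint angles nearest the present ones, or None.
- get_state(): the state.
- vision.grab_frame(name): name is "side" or "top"; returns (picture, depth): 480x640x3 uint8, blue, green, red; 480x640 float32, m along the optical axis (not along the pixel's ray), 0 where there is no reading.
- vision.camera_info(name): a dict with "mtx" (3x3 intrinsics, pixels), "dist_coeffs" ([k1, k2, p1, p2, k3] as OpenCV has them; the pictures are not rectified), "R" (3x3) and "t" (3): a world point X has camera coordinates R X + t. Camera axes: x right, y down, z forward; pixel columns grow to the right and rows downward; lengths in m; the calibration is good to about 2 mm. A picture is of the moment at which its call begins. camera_info takes no time and is no camera call.
A pose or a line that the arm cannot do raises ctrl.Unreachable and nothing moves.
- ticket.close_job(): hands the job in, once; it reports no verdict.
Trained networks look in the newest picture that a camera, given by its name, has taken for a name from the list of things; names that differ only in an ending like _2 or _b are one class to them, and where a whole thing is asked for, a point or a joint stands for the part that bears it (a point fixed in the world has none). Each returns a list of dicts, best first, with "p" (0 to 1); they miss things now and then, are a little off and sometimes report something else, mostly with a low value. They report only what shows in the picture. A call takes as long as a camera call. They do not tell look-alikes from the thing itself.
- models.recognise(camera, target): "point" ([column, row] in pixels, amid what is visible of it).
- models.masks_of(camera, target): "mask" (480x640 bool, what is visible of it) and "point" ([column, row] in pixels, amid what is visible of it).
The state is a dict: "time": time; "qpos": joint angles; "qd": joint speeds; "tau": joint torques, N m; "tcp_pos": TCP position; "eef_rot": TCP orientation; "contact_force": force on the tool from outside, world axes, zero at the start; "wrist_torque": the same for the moment, N m; "width": finger opening in m.
Only numpy, scipy, OpenCV 4.12 (cv2) and the standard library are available. Lean on these libraries where they do the work, as an engineer would, in place of code of your own. Each camera call takes 0.05 s, during which the arm holds its last target. There are 200 camera calls.

## Task

Lock up the stamping die in the sloping chase: slide the long plain block into its T-slot first, foot under the lips, up to the spring pad, then the die (the block with raised rings on top) in behind it. Last, slide the clamp jaw up behind them until it has squeezed the spring pad about half-way in, and let go. Leave the short spare block and the other things on the bench where they are.

Things in the scene. Friction and masses are not known exactly. Their poses are not given: they have to be found in the camera images.
- chase: Fixed aluminium chase on a grey foot, 226 mm long. Origin at the middle of its underside; z up, y level along the slot towards its open end, x level, uphill. The slot floor slopes 30 degrees: it rises towards +x, its normal leans 30 degrees from vertical towards -x. Its centre line is x = 0, z = 60 mm here. End stop plate (30 mm high) at y = -126 to -116, spring pad's face at rest at y = -100 mm.
- slot_mid (a point): On the floor's centre line, middle of the open part (chase y = +30 mm); axes as the chase's. A block is set down on this open floor, chase y = 0 to +65 mm (jaw parked beyond), between 6 mm high edges 55 mm apart, x of the block along the slot and its z square to the floor, then slid to -y.
- slot_mouth (a point): On the floor's centre line where the lips begin (chase y = -15 mm; they run to the end stop; a flared lead-in reaches out to y = -1 mm). Under the lips the slot is 44 mm wide, 10.5 mm high; the gap between the lips is 31 mm; their tops are 15.5 mm over the floor, square to it. A T block's foot fits under the lips, its body stands out through the gap.
- filler_home (a point): Point on the slot floor where the long plain block's origin lies when all is clamped with the spring pad 5 mm in (y = -80 mm in the chase's frame)
- die_home (a point): The same for the die's origin (y = -35 mm in the chase's frame)
- spring_pad (a joint): How far the spring pad at the closed end is pushed in, m: 0 at rest, 0.010 at its stop. Steel plate 38 mm wide, 30 mm high; spring about 0.6 N per mm. Its round 11 mm stem is flush with the outside of the end stop plate at rest and stands out there by as much as the pad is in.
- jaw (a joint): How far the clamp jaw has slid along the slot from its parked place at the open end towards the pad (chase -y), m: 0 to 0.095. It stays where it is left; it drags with about 9 N, more than the spring can push back.
- jaw_foot (a point): Centre of the clamp jaw's underside, on the slot floor. The jaw is a steel T block like the others (24 mm along the slot, body 26 mm wide across it, top 44 mm above the floor, fine ridges on top) that cannot be lifted out; grip its body across the slot or push its back. Parked, its face is at chase y = +65 mm.
- filler: Bare steel T-shaped block standing on its wide foot: foot 50 mm long (its x) x 40 mm wide (its y) x 8 mm high, and on it a body 50 x 26 mm that reaches 44 mm above the underside; the longest of the three loose T blocks, plain top; about 220 g. Grip the body by its two long 50 mm sides, which stand 26 mm apart along y. Origin at the centre of the underside, z up out of the top.
- die: Bare steel T-shaped block standing on its wide foot: foot 40 mm long (its x) x 40 mm wide (its y) x 8 mm high, and on it a body 40 x 26 mm that reaches 44 mm above the underside; two raised concentric rings on its top, 2 mm high, 19 and 8 mm across; middle length; about 180 g. Grip the body by its two long 40 mm sides, which stand 26 mm apart along y. Origin at the centre of the underside, z up out of the top.
- spare: Bare steel T-shaped block standing on its wide foot: foot 30 mm long (its x) x 40 mm wide (its y) x 8 mm high, and on it a body 30 x 26 mm that reaches 44 mm above the underside; the shortest, plain top; not needed, stays where it is; about 130 g. Grip the body by its two long 30 mm sides, which stand 26 mm apart along y. Origin at the centre of the underside, z up out of the top.
- tape_roll: Roll of paper tape lying flat, about 103 mm across, 26 mm high; a bystander.
- beeswax: Block of beeswax 38 x 55 x 22 mm; a bystander.
- buckle: Flat brass buckle 43 x 54 mm; a bystander.
- bone_folder: Flat bone folder 150 x 22 x 9 mm; a bystander.
- sanding_block: Beech sanding block 35 x 86 x 27 mm; a bystander.
- mallet: Nylon mallet standing on its head, 54 mm across, 208 mm high; a bystander.
Not all that is in view belongs to the job. Leave any purple look-alike of the filler alone.

How it is judged:
By the outcome, as a careful person would: the job done as asked, in the order asked, and still so for the second after the job is handed in, with the robot touching nothing.
It also fails if it takes over 62 s, if anything falls off the work surface, if the arm or the gripper's body presses on something with over 40 N, if the wrist force passes 120 N, or if a joint passes its speed limit or range.

## Working session

There is one attempt and no reset: what is moved stays moved. The work goes in short steps, each a Python script; the robot and the scene stay as the last script left them, time stands still between calls to the robot, and variables do not carry over. Pictures are saved under pics/ and viewed, about 8 in all and at most 12, crops included, and the job is handed in when it is done.

```bash
ls; mkdir -p pics; python3 - <<'E'
from station import ctrl, get_state, vision, ticket, models
import cv2,numpy as np
for n in ("top","side"):
    im,d=vision.grab_frame(n); cv2.imwrite(f"pics/{n}0.png",im); np.save(f"pics/{n}0.npy",d)
    c=vision.camera_info(n); print(n,np.round(c["mtx"],1).tolist(),c["dist_coeffs"],np.round(c["R"],3).tolist(),np.round(c["t"],3))
    for t in("chase","filler","die","spare","jaw"):
        print(t,[(round(r["p"],2),np.round(r["point"]).tolist()) for r in models.recognise(n,t)])
s=get_state();print(s["time"],s["eef_rot"],ctrl.pinch_z,s["width"])
E
```

```text
pics
top [[617.9, 0.0, 319.2], [0.0, 617.9, 239.9], [0.0, 0.0, 1.0]] [0.03314834 0.         0.         0.         0.        ] [[0.298, -0.955, 0.004], [-0.929, -0.291, -0.227], [0.218, 0.064, -0.974]] [-0.359  0.437  1.125]
chase []
filler [(0.93, [314.0, 308.0]), (0.83, [174.0, 263.0])]
die [(0.94, [370.0, 338.0])]
spare [(0.56, [274.0, 258.0])]
jaw [(0.79, [345.0, 206.0]), (0.43, [284.0, 328.0])]
side [[577.2, 0.0, 307.4], [0.0, 577.2, 246.1], [0.0, 0.0, 1.0]] [-0.08256191  0.          0.          0.          0.        ] [[-0.999, -0.034, -0.0], [-0.013, 0.397, -0.918], [0.031, -0.917, -0.397]] [0.508 0.152 0.922]
chase [(0.98, [288.0, 240.0]), (0.43, [271.0, 236.0])]
filler [(0.94, [363.0, 344.0]), (0.88, [365.0, 265.0]), (0.68, [203.0, 327.0]), (0.18, [393.0, 292.0])]
die [(0.77, [372.0, 241.0])]
spare [(0.66, [332.0, 288.0])]
jaw [(0.78, [271.0, 234.0])]
0.6 [-5.63616909e-06  1.62691236e-01  9.86677030e-01 -1.17417647e-05] -0.0187 0.08529161258267232
```

View pics/top0.png

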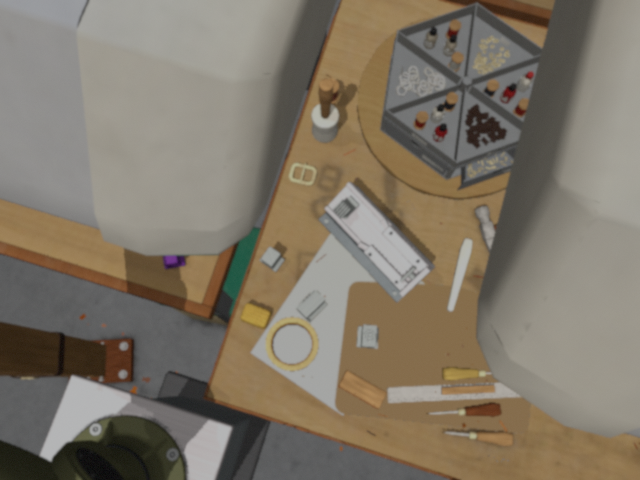

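View pics/side0.png

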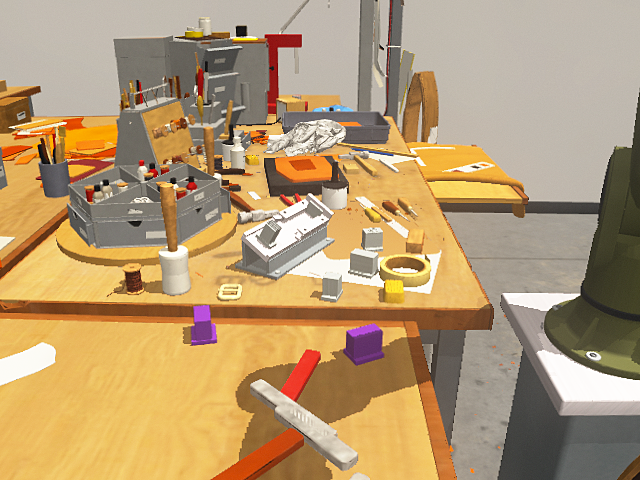

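Top view: filler at (312,305), die with rings at (368,337), spare at (273,258), chase around (377,243) with the jaw at its left-upper end (345,206), and purple decoys off the bench. Now I'll build a metric height map from both cameras.

```bash
cat > h.py <<'E'
from station import ctrl, get_state, vision, ticket, models
import cv2,numpy as np
from scipy.spatial.transform import Rotation as Ro
def cloud(n,d):
    c=vision.camera_info(n); K=np.array(c["mtx"]);D=np.array(c["dist_coeffs"])
    v,u=np.mgrid[0:480,0:640]
    p=cv2.undistortPoints(np.stack([u,v],-1).reshape(-1,1,2).astype(float),K,D).reshape(-1,2)
    P=np.c_[p,np.ones(len(p))]*d.reshape(-1,1)
    X=(P-np.array(c["t"]))@np.array(c["R"])
    X[d.reshape(-1)<=0]=np.nan
    return X.reshape(480,640,3)
def proj(n,X):
    c=vision.camera_info(n); return cv2.projectPoints(np.atleast_2d(X).astype(float),cv2.Rodrigues(np.array(c["R"]))[0],np.array(c["t"]),np.array(c["mtx"]),np.array(c["dist_coeffs"]))[0].reshape(-1,2)
E
python3 - <<'E'
from h import *
C={n:cloud(n,np.load(f"pics/{n}0.npy")) for n in("top","side")}
for n,pts in(("top",dict(filler=(312,305),die=(368,337),spare=(274,256),bench=(330,360),occL=(180,120),occR=(580,200),foldr=(460,275))),("side",dict(filler=(364,256),die=(372,233),spare=(332,278),chase=(288,240)))):
    for k,(u,v) in pts.items(): print(n,k,np.round(np.nanmedian(C[n][v-2:v+3,u-2:u+3].reshape(-1,3),0),4))
# height map 0.5mm/px?  1.25 mm/px
x0,x1,y0,y1=.25,.85,-.3,.25; s=800/ .6
for n in C:
    P=C[n].reshape(-1,3);P=P[np.isfinite(P).all(1)]
    m=(P[:,0]>x0)&(P[:,0]<x1)&(P[:,1]>y0)&(P[:,1]<y1)&(P[:,2]>-.02)&(P[:,2]<.25);P=P[m];P=P[np.argsort(P[:,2])]
    H=np.zeros((int((y1-y0)*s)+1,801),np.uint8)
    a=((P[:,0]-x0)*s).astype(int);b=((y1-P[:,1])*s).astype(int)
    for da in(0,1):
        for db in (0,1): H[np.minimum(b+db,H.shape[0]-1),np.minimum(a+da,800)]=np.clip(30+P[:,2]*1800,1,255)
    if n=="top":HH=H
    else:HH=np.maximum(HH,0);HS=H
cv2.imwrite("pics/hm.png",cv2.resize(np.vstack([cv2.applyColorMap(HH,cv2.COLORMAP_TURBO)[:600],cv2.applyColorMap(HS,cv2.COLORMAP_TURBO)[:600]]),(480,600)) if 0 else cv2.resize(np.hstack([cv2.applyColorMap(HH,20),cv2.applyColorMap(HS,20)]),(800,367)))
E
```

```text
top filler [ 0.4021 -0.236   0.0428]
top die [ 0.3766 -0.3524  0.0444]
top spare [ 0.4698 -0.1389  0.0436]
top bench [ 0.3178 -0.2981 -0.0005]
top occL [ 0.3202 -0.2345  1.0479]
top occR [ 0.3226 -0.331   1.0654]
top foldr [ 0.5485 -0.492   0.0078]
side filler [ 0.4055 -0.2205  0.0439]
side die [ 0.3819 -0.3408  0.0435]
side spare [ 0.4683 -0.1193  0.0438]
side chase [ 0.5573 -0.2778  0.0506]
```

View pics/hm.png

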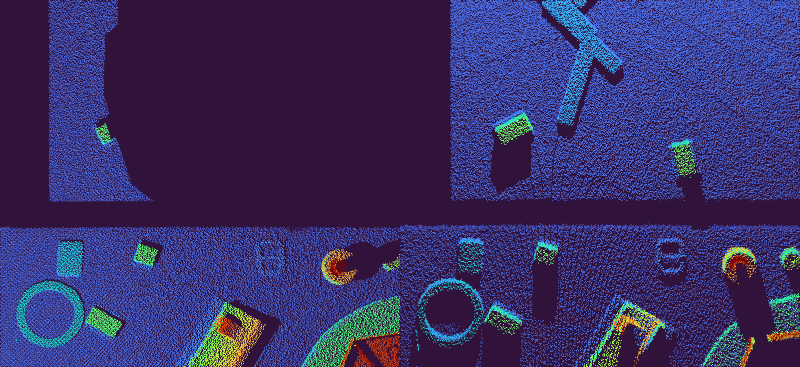

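```bash
python3 - <<'E'
from h import *
C={n:cloud(n,np.load(f"pics/{n}0.npy")) for n in("top","side")}
for n in C:
  P=C[n].reshape(-1,3);P=P[np.isfinite(P).all(1)]
  for k,c in dict(filler=(.402,-.228),die=(.378,-.346),spare=(.469,-.13)).items():
    m=(np.hypot(P[:,0]-c[0],P[:,1]-c[1])<.045)&(P[:,2]>.039)&(P[:,2]<.05)
    r=cv2.minAreaRect((P[m,:2]*1000).astype(np.float32)); print(n,k,m.sum(),np.round(r[0],1),np.round(r[1],1),round(r[2],1),np.round(np.median(P[m],0),4))
# chase plane from top
P=C["top"].reshape(-1,3);P=P[np.isfinite(P).all(1)]
u=C["top"]
m=(P[:,0]>.42)&(P[:,0]<.75)&(P[:,1]>-.48)&(P[:,1]<-.17)&(P[:,2]>.03)&(P[:,2]<.13)
Q=P[m];rng=np.random.default_rng(0);best=0
for _ in range(4000):
    a=Q[rng.choice(len(Q),3,False)];nn=np.cross(a[1]-a[0],a[2]-a[0]);l=np.linalg.norm(nn)
    if l<1e-5: continue
    nn/=l;nn*=np.sign(nn[2])
    if abs(nn[2]-np.cos(np.pi/6))>.02: continue
    i=abs((Q-a[0])@nn)<.0015
    if i.sum()>best:best=i.sum();I=i
q=Q[I];c0=q.mean(0);w=np.linalg.svd(q-c0)[2][2];w*=np.sign(w[2]);print(len(Q),best,c0,w,np.degrees(np.arccos(w[2])))
yaw=np.arctan2(-w[1],-w[0]);ex=np.array([np.cos(yaw),np.sin(yaw),0]);ey=np.array([-ex[1],ex[0],0]);print("yaw",np.degrees(yaw))
nz=-.5*ex+np.array([0,0,np.sqrt(.75)]);es=np.cross(ey,nz)
np.savez("pics/ch.npz",c0=c0,ex=ex,ey=ey,nz=nz,es=es)
# inlier extents
print(np.percentile((q-c0)@ey,[0,1,50,99,100]),np.percentile((q-c0)@es,[0,1,50,99,100]))
# rectified heightmap image: s along slope up, y ; 3px/mm
out=[]
for n in C:
    im=cv2.imread(f"pics/{n}0.png").reshape(-1,3);X=C[n].reshape(-1,3);d=X-c0
    a=d@ey;b=d@es;h=d@nz
    ok=(abs(a)<.15)&(abs(b)<.07)&(h>-.08)&(h<.05)
    k=np.where(ok)[0];k=k[np.argsort(h[k])]
    Hc=np.zeros((280,600,3),np.uint8);Hh=np.zeros((280,600),np.uint8)
    uu=((a[k]+.15)*2000).astype(int);vv=((.07-b[k])*2000).astype(int)
    for da in range(3):
      for db in range(3):
        x=np.clip(uu+da-1,0,599);y=np.clip(vv+db-1,0,279);Hc[y,x]=im[k];Hh[y,x]=np.clip(130+h[k]*2500,1,255)
    for g in range(0,600,40): cv2.line(Hc,(g,0),(g,6),(0,0,255))
    out+= [cv2.applyColorMap(Hh,20)]+([Hc] if n=="top" else [])
cv2.imwrite("pics/rect.png",cv2.resize(np.vstack(out[:2]),(600,560)))
E
```

```text
top filler 358 [ 405.6 -232.9] [26.1 50.2] 61.1 [ 0.4049 -0.2329  0.0437]
top die 307 [ 379.4 -354. ] [40.2 26. ] 12.1 [ 0.3792 -0.3537  0.0434]
top spare 213 [ 468.8 -132.3] [26.9 29.7] 70.6 [ 0.4681 -0.1322  0.0437]
side filler 210 [ 405.6 -230.2] [31.5 50.5] 55.2 [ 0.4049 -0.227   0.0443]
side die 131 [ 380.9 -350.3] [40.4 31.8] 8.8 [ 0.3814 -0.3449  0.0448]
side spare 155 [ 468.2 -130.4] [30.3 31.8] 80.5 [ 0.4682 -0.1254  0.0441]
8910 1053 [ 0.56766072 -0.30575187  0.05990529] [-0.40232634  0.23123699  0.88581204] 27.648382639378777
yaw -29.88812716220835
[-0.12517567 -0.11114965  0.00683661  0.09890451  0.10049303] [-0.03693629 -0.02870092 -0.0008165   0.03586248  0.03712329]
```

View pics/rect.png

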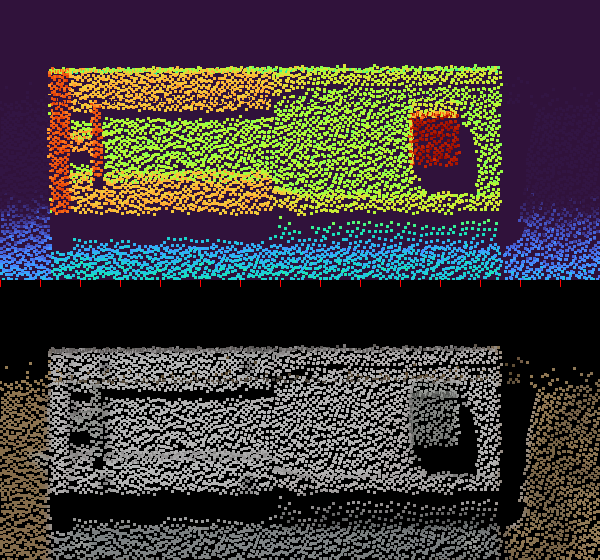

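The rectified view shows the chase clearly: end stop left (u≈49), pad, lips to u≈272, open floor, jaw face u≈411, open end u≈501. The lengths match the description. Now I'll refine the frame and check IK.

```bash
cat >> h.py <<'E'
def frame(o,yaw):
    ex=np.array([np.cos(yaw),np.sin(yaw),0]);ey=np.array([-ex[1],ex[0],0]);nz=-.5*ex+np.array([0,0,np.sqrt(.75)])
    return np.array(o)+[0,0,.06],np.cross(ey,nz),ey,nz   # floor-line origin, uphill s, y, normal
E
python3 - <<'E'
from h import *
from scipy.optimize import least_squares
C={n:cloud(n,np.load(f"pics/{n}0.npy")) for n in("top","side")}
z=np.load("pics/ch.npz");yaw0=np.radians(-29.9);ey=z["ey"]
o0=z["c0"]+ey*(-.125+.126);o0[2]=0
for n in C:
  P=C[n].reshape(-1,3);P=P[np.isfinite(P).all(1)]
  P=P[np.linalg.norm(P-[.57,-.31,.06],axis=1)<.2]
  o=o0.copy();yaw=yaw0
  for it in range(8):
    O,es,e,nz=frame(o,yaw);d=P-O;s,y,h=d@es,d@e,d@nz
    fl=(abs(h)<.005)&(y>0.003)&(y<.06)&(abs(s)<.02)
    lip=(abs(h-.0155)<.005)&(y<-.02)&(y>-.095)&(abs(s)>.017)&(abs(s)<.034)
    dh=np.r_[h[fl],h[lip]-.0155]; hs=np.r_[s[fl],s[lip]];A=np.c_[np.ones(len(dh)),hs,np.r_[y[fl],y[lip]]]
    cf=np.linalg.lstsq(A,dh,rcond=None)[0]
    # edges: inner lip edges per y-bin, outer edges
    L=(abs(h-.0155)<.004)&(y<-.02)&(y>-.095)
    U=[];
    for a in np.arange(-.095,-.02,.005):
        b=L&(y>=a)&(y<a+.005); sp=s[b&(s>0.005)];sn=s[b&(s<-0.005)]
        if len(sp)>5 and len(sn)>5: U.append([a+.0025,sp.min(),sp.max(),sn.max(),sn.min()])
    U=np.array(U)
    en=(h>.02)&(h<.032)&(abs(s)<.03)&(y<-.105)
    yo=np.percentile(y[en],1) if en.any() else np.nan
    J=(abs(h-.044)<.003)&(y>.05)&(abs(s)<.02)
    if it==0 or 1:
        wav=np.polyfit(U[:,0],(U[:,1:].mean(1) if n=="top" else U[:,1]-.0155),1) if len(U)>3 else [0,0]
        yaw-= wav[0]*.5 if n=="top" else 0
        # normal offset correction by moving along x: dh>0 => floor higher -> shift in -ex ; keep z
    if it==7:
        print(n,"yaw",np.degrees(yaw),"plane",cf,fl.sum(),lip.sum(),"floor h",np.median(h[fl]),"lip h",np.median(h[lip]))
        print("edges",np.round(np.median(U[:,1:],0),4) if len(U) else None,"slope",wav)
        en2=(h>.02)&(h<.032)&(abs(s)<.03)&(y<-.10);print("stop y",np.percentile(y[en2],[0,1,5,95]))
        print("jaw y,s",np.round(np.percentile(y[J],[0,2,98,100]),4),np.round(np.percentile(s[J],[0,2,98,100]),4),np.median(h[J]))
        bo=(abs(h)<.02)&(abs(s)<.036);print("body y",np.percentile(y[bo],[0,.3,99.7,100]),"o",o)
    o=o+ (es*[1,1,0])*(wav[1]+0)*.5 if n=="top" else o
E
```

```text
top yaw -29.87277634008564 plane [-0.00296768 -0.02994097  0.01451177] 201 81 floor h -0.003230767741613185 lip h 0.011433979005067683
edges [ 0.0339  0.047  -0.012  -0.1589] slope [0, 0]
stop y [-0.12593816 -0.12585902 -0.12527386 -0.10136635]
jaw y,s [0.0577 0.0584 0.0708 0.0709] [0.0026 0.0027 0.0174 0.0177] 0.04259079268121317
body y [-0.12694615 -0.12596137  0.09865348  0.09989414] o [ 0.55658655 -0.2982304   0.        ]
side yaw -29.9 plane [ 0.00163177 -0.00230052 -0.00282642] 114 310 floor h 0.0017518941784295775 lip h 0.017169252716888656
edges [ 0.0145  0.0337 -0.018  -0.1379] slope [-0.01327403 -0.00174883]
stop y [-0.12635064 -0.12615279 -0.12455778 -0.10054341]
jaw y,s [0.0541 0.0553 0.08   0.0802] [-0.0141 -0.0139  0.0119  0.0124] 0.04476638530563758
body y [-0.122167   -0.11735478  0.10163355  0.10363918] o [ 0.56815903 -0.30488487  0.        ]
```

```bash
python3 - <<'E'
from h import *
z=np.load("pics/ch.npz");ey=z["ey"];o=z["c0"]+ey*.0005;o[2]=0;yaw=np.radians(-29.88)
for n in("top","side"):
  P=cloud(n,np.load(f"pics/{n}0.npy")).reshape(-1,3);P=P[np.isfinite(P).all(1)]
  O,es,e,nz=frame(o,yaw);d=P-O;s,y,h=d@es,d@e,d@nz
  m=(h>-.002)&(h<.018)&(abs(s)<.045)&(abs(y)<.14)
  r=cv2.minAreaRect((np.c_[y,s][m]*1000).astype(np.float32));print(n,"rect y,s",np.round(r[0],2),np.round(r[1],1),round(r[2],2))
  fl=(abs(h)<.005)&(y>0.003)&(y<.06)&(abs(s)<.02); lip=(abs(h-.0155)<.004)&(y<-.02)&(y>-.095)&(abs(s)>.018)&(abs(s)<.034)
  print(fl.sum(),lip.sum(),np.median(h[fl]),np.median(h[lip]),"tilts",np.polyfit(s[fl],h[fl],1)[0],np.polyfit(y[fl],h[fl],1)[0])
  L=(abs(h-.0155)<.004)&(y<-.02)&(y>-.095)
  # best 4-edge: histogram of s on lip height
  print(np.histogram(s[L]*1000,np.arange(-40,41,2))[0])
  J=(abs(h-.044)<.003)&(y>.05)&(abs(s)<.02)
  print("jaw y,s",np.round(np.percentile(y[J],[0,2,98,100]),4),np.round(np.percentile(s[J],[0,2,98,100]),4),np.median(h[J]))
  pad=(h>.02)&(h<.031)&(abs(s)<.016)&(y<-.09)&(y>-.113);print("pad",np.percentile(y[pad],[2,98]))
E
```

```text
top rect y,s [-12.67  -0.45] [226.1  74.4] 0.42
541 630 0.0001623424371341007 0.015704708046478312 tilts -0.014754615925680788 -0.0016750596655832283
[ 0 17 34 32 43 34 46 34 41 36 36 39  7  0  0  0  0  0  0  0  0  0  0  0
  0  0  0 21 42 36 45 38 38 43 44 38 46 29  0  0]
jaw y,s [0.0546 0.055  0.078  0.0788] [-0.013  -0.012   0.0127  0.0133] 0.04406437395004874
pad [-0.1123078  -0.09969477]
side rect y,s [-11.89  -2.55] [ 76.7 232.3] 89.65
115 278 0.0017452125142205194 0.01707870910249503 tilts -0.009346350633593233 0.0033436947462674766
[ 2 28 19 17 17 18 17 22 14 17 16  8  0  0  0  0  0  0  0  0  0  0  0  0
  0  0  2 26 20 14 15 19 18 19 19 18 18  5  0  0]
jaw y,s [0.0546 0.0558 0.0805 0.0807] [-0.0141 -0.0138  0.012   0.0124] 0.04475271528928619
pad [-0.10551374 -0.09592586]
```

```bash
python3 - <<'E'
from h import *
z=np.load("pics/ch.npz");ey=z["ey"];o=z["c0"]+ey*.0005;o[2]=0;yaw=np.radians(-29.88)
P=cloud("top",np.load("pics/top0.npy")).reshape(-1,3);P=P[np.isfinite(P).all(1)]
O,es,e,nz=frame(o,yaw);d=P-O;s,y,h=d@es,d@e,d@nz
L=(abs(h-.0155)<.003)&(y<-.02)&(y>-.095);U=[]
for a in np.arange(-.095,-.02,.0075):
    b=L&(y>=a)&(y<a+.0075);U.append([a+.00375,s[b&(s>0)].min(),s[b&(s<0)].max(),s[b].max(),s[b].min()])
U=np.array(U);print(np.round(U*1000,1))
print([np.round(np.degrees(np.polyfit(U[:,0],U[:,i],1)[0]),2) for i in range(1,5)])
up=(h>.0)&(h<.02)&(s>.03)&(s<.045);V=[]
for a in np.arange(-.12,.1,.01):
    b=up&(y>=a)&(y<a+.01);V.append([a+.005,s[b].max()])
V=np.array(V);print("upper edge slope",np.degrees(np.polyfit(V[:,0],V[:,1],1)[0]))
# IK checks along the plan
def R(x,zt): x=x/np.linalg.norm(x);return np.c_[x,np.cross(zt,x),zt]
def q(M): return np.roll(Ro.from_matrix(M).as_quat(),1)
dn=np.array([0,0,-1.])
for k,c,a in(("filler",(.4056,-.2325),-28.9),("die",(.3797,-.3535),12.1)):
    for f in(0,180):
        x=np.array([np.cos(np.radians(a+f)),np.sin(np.radians(a+f)),0]);qq=q(R(x,dn))
        for zz in(.12,.0175): 
            j=ctrl.ik([*c,zz],qq);print(k,f,zz,None if j is None else np.round(j,2))
for f in(1,-1):
    qq=q(R(f*e,-nz))
    for yy in(.03,-.078,.066):
      for hh in(.02,.1):
        j=ctrl.ik(O+e*yy+nz*hh,qq);print("slot",f,yy,hh,None if j is None else np.round(j,2))
E
```

```text
[[ -91.2   15.4  -16.    35.4 -159.9]
 [ -83.7   16.3  -16.1   34.4 -158.1]
 [ -76.2   15.3  -15.5   35.1 -156.8]
 [ -68.7   14.9  -15.8   35.5 -155.8]
 [ -61.2   14.8  -16.4   36.  -156. ]
 [ -53.7   15.1  -16.    34.3 -159.5]
 [ -46.2   15.   -16.    34.6 -157.1]
 [ -38.7   14.5  -15.6   35.7 -156. ]
 [ -31.2   15.2  -17.1   35.7 -155.9]
 [ -23.7   16.3  -15.9   34.6 -159.5]]
[np.float64(-0.16), np.float64(-0.32), np.float64(0.05), np.float64(0.69)]
upper edge slope 0.24503790979406512
filler 0 0.12 [-0.06  0.44  0.75  2.02 -0.41  0.83 -1.14]
filler 0 0.0175 [-0.02  0.64  0.75  2.13 -0.74  0.65 -0.82]
filler 180 0.12 [ 0.05  0.41  0.58  2.02 -0.31  0.8   1.88]
filler 180 0.0175 [ 0.35  0.52  0.17  2.13 -0.17  0.5   1.71]
die 0 0.12 [ 0.11  0.59  0.95  1.9  -0.59  0.96 -0.03]
die 0 0.0175 [ 0.14  0.78  0.95  2.01 -0.88  0.84  0.24]
die 180 0.12 [ 0.28  0.49  0.63  1.9  -0.37  0.87  2.88]
die 180 0.0175 [ 0.58  0.57  0.18  2.   -0.18  0.58  2.66]
slot 1 0.03 0.02 [ 0.53  0.48 -0.24  2.19  1.76  0.2  -1.89]
slot 1 0.03 0.1 [-0.21  0.39  0.75  2.21 -1.13  0.24  0.98]
slot 1 -0.078 0.02 [ 0.91  0.5  -0.43  2.18  1.77  0.18 -1.67]
slot 1 -0.078 0.1 [ 0.2   0.35  0.55  2.2  -1.19  0.28  1.26]
slot 1 0.066 0.02 [ 0.45  0.49 -0.24  2.18  1.67  0.24 -1.87]
slot 1 0.066 0.1 [-0.29  0.4   0.75  2.19 -1.    0.22  0.77]
slot -1 0.03 0.02 [ 0.53  0.48 -0.24  2.19  1.76  0.2   1.25]
slot -1 0.03 0.1 [ 0.43  0.31 -0.12  2.2   0.83  0.18  2.16]
slot -1 -0.078 0.02 [ 0.91  0.5  -0.43  2.18  1.77  0.18  1.47]
slot -1 -0.078 0.1 [-0.05  0.46  0.95  2.21 -1.39  0.49 -1.69]
slot -1 0.066 0.02 [ 0.45  0.49 -0.24  2.18  1.67  0.24  1.27]
slot -1 0.066 0.1 [0.23 0.31 0.04 2.19 0.75 0.18 2.17]
```

```bash
cat >> h.py <<'E'
_o=np.load("pics/ch.npz");_b=_o["c0"]+_o["ey"]*.0005;_b[2]=0
O,es,ey,nz=frame(_b,np.radians(-29.9)); O=O-es*.0004
def R(x,zt): x=x/np.linalg.norm(x);return np.c_[x,np.cross(zt,x),zt]
def q(M): return np.roll(Ro.from_matrix(M).as_quat(),1)
dn=np.array([0,0,-1.])
def qd(a): a=np.radians(a);return q(R(np.array([np.cos(a),np.sin(a),0]),dn))
def qs(f): return q(R(f*ey,-nz))
def S(y,h,s=0): return O+ey*y+nz*h+es*s
def rep(t=""):
    s=get_state();F=np.array(s["contact_force"]);d=np.array(s["tcp_pos"])-O
    print(t,"t%.1f"%s["time"],"F s,y,n",np.round([F@es,F@ey,F@nz],1),"tcp s,y,h mm",np.round([d@es*1e3,d@ey*1e3,d@nz*1e3],1),"w%.1f"%(s["width"]*1e3),"q",np.round(s["qpos"],2));return s
E
python3 - <<'E'
from h import *
c=(.4056,-.2327)
ctrl.movep([*c,.12],qd(-28.9));rep("above")
ctrl.movel([*c,.0175],max_speed=.12);rep("down")
ctrl.close_gripper(60);rep("grip")
ctrl.movel([*c,.14],max_speed=.2);rep("lift")
for f in(1,-1):
    j=ctrl.ik(S(.027,.09),qs(f));print(f,None if j is None else np.round(j,2))
im,d=vision.grab_frame("side");cv2.imwrite("pics/s1.png",im[150:390,200:520])
E
```

```text
above t3.6 F s,y,n [-0.2  0.7 -0.5] tcp s,y,h mm [-122.7  -17.1  140.3] w85.2 q [-0.06  0.44  0.75  2.02 -0.41  0.83 -1.14]
down t4.6 F s,y,n [ 0.1 -0.3 -0.5] tcp s,y,h mm [-173.5  -18.1   51.8] w85.7 q [ 0.08  0.59  0.59  2.13 -0.59  0.58 -0.98]
grip t5.4 F s,y,n [-0.3 -0.1 -0.4] tcp s,y,h mm [-174.1  -18.    51.6] w0.1 q [ 0.08  0.59  0.59  2.13 -0.59  0.58 -0.98]
lift t6.1 F s,y,n [ 0.   0.4 -0.2] tcp s,y,h mm [-113.7  -17.5  157.4] w0.2 q [-0.08  0.42  0.78  1.99 -0.38  0.88 -1.17]
1 [ 0.53  0.33 -0.24  2.2   1.06  0.2  -1.2 ]
-1 [-0.27  0.45  0.88  2.21 -1.34  0.32 -1.96]
```

View pics/s1.png

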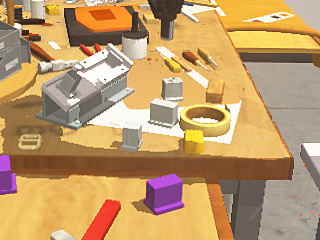

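```bash
python3 - <<'E'
from h import *
s=get_state();p=np.array(s["tcp_pos"]);print(p,s["eef_rot"],qd(-28.9))
print("tcp px",proj("side",p),proj("top",p))
M=Ro.from_quat(np.roll(s["eef_rot"],-1)).as_matrix();print(proj("side",p-M[:,2]*.1))
im,d=vision.grab_frame("side");a=im[120:260,290:450]
it,dt=vision.grab_frame("top");b=it[200:340,200:360]
X=cloud("side",d);m=(X[...,2]>.1)&(X[...,2]<.2)&(X[...,1]<.0)&(X[...,0]>.2)&(X[...,0]<.6);print(m.sum(),np.nanmedian(X[m],0))
Y=X[m];lo=Y[:,2]<.165;print("lowest",np.sort(Y[:,2])[:10],np.median(Y[lo],0))
cv2.circle(a,tuple((proj("side",p)[0]-[290,120]).astype(int)),2,(0,0,255),-1)
cv2.circle(b,tuple((proj("top",p)[0]-[200,200]).astype(int)),2,(0,0,255),-1)
cv2.imwrite("pics/s2.png",cv2.resize(np.hstack([a,b]),(800,350)))
E
```

```text
[ 0.4050361  -0.23197443  0.13887751] [-2.87525452e-04  9.68404810e-01 -2.49381645e-01 -9.14581160e-04] [-0.          0.96836577 -0.24953504  0.        ]
tcp px [[365.91239599 207.45444255]] [[309.84945814 295.82092793]]
[[367.90664699 155.88044686]]
934 [ 0.45970225 -3.07968778  0.15021419]
lowest [0.10003566 0.1000404  0.10005969 0.10006736 0.10013313 0.10013527
 0.10013815 0.10014814 0.10014867 0.10015787] [ 0.48549918 -3.08418424  0.12078761]
```

View pics/s2.png

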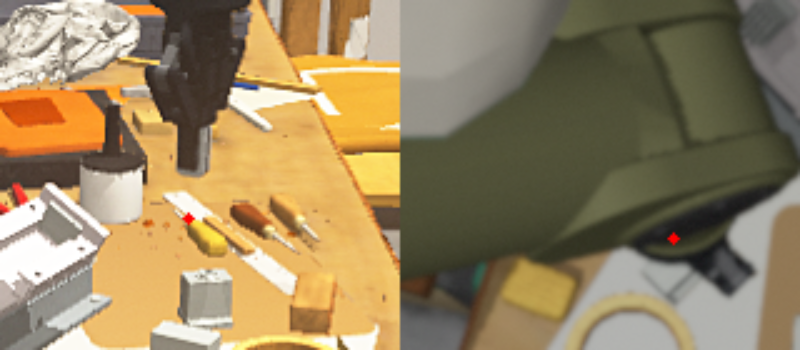

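```bash
python3 - <<'E'
from h import *
from scipy.optimize import least_squares
f=least_squares(lambda X:np.r_[proj("side",X)[0]-[367.5,189],proj("top",X)[0]-[336,314]],[.4,-.23,.14]);print(f.x,f.fun)
for n,(u0,u1,v0,v1) in dict(side=(355,385,150,192),top=(315,345,295,322)).items():
    im,d=vision.grab_frame(n);X=cloud(n,d)[v0:v1,u0:u1].reshape(-1,3);X=X[np.isfinite(X).all(1)]
    X=X[(X[:,2]>.08)&(X[:,2]<.4)&(X[:,1]<-.1)&(X[:,1]>-.5)];i=np.argsort(X[:,2])[:25];print(n,len(X),np.round(X[i].mean(0),4),X[i,2].min())
E
```

```text
[ 0.39199932 -0.28476316  0.15740644] [ 3.81394408  0.64530225  1.34934083 -3.00914147]
side 797 [ 0.4067 -0.2266  0.1771] 0.17436617408775335
top 431 [ 0.3803 -0.2557  0.2364] 0.2222304516578101
```

The side view shows the gripper tip at about row 189, but the reported TCP projects to row 207. The depth cloud also puts the real tips about 35 mm higher than reported, which explains the missed grasp. I'll test in a tilted pose whether that offset is along the tool or the world z.

```bash
python3 - <<'E'
from h import *
ctrl.movep(S(.027,.09),qs(-1));s=rep("hover")
p=np.array(s["tcp_pos"]);M=Ro.from_quat(np.roll(s["eef_rot"],-1)).as_matrix()
im,d=vision.grab_frame("side");X=cloud("side",d)
a=(p-X)@M[:,2];r=np.linalg.norm((X-p)-((X-p)@M[:,2])[...,None]*M[:,2],axis=-1)
m=(r<.03)&(a>-.04)&(a<.12)
Y=X[m];A=a[m];i=np.argsort(A)[:30];print(m.sum(),np.round(np.sort(A)[:30:3],4))
print("tip mean minus tcp, world",np.round(Y[i].mean(0)-p,4),"tool",np.round((Y[i].mean(0)-p)@M,4))
h,_=np.histogram(A,np.arange(-.04,.13,.01));print(h)
for k,col in((p,(0,0,255)),(p-M[:,2]*.035,(255,0,0)),(p+[0,0,.035],(0,255,0))):
    cv2.circle(im,tuple(proj("side",k)[0].astype(int)),1,col,-1)
cv2.imwrite("pics/s3.png",cv2.resize(im[130:310,180:420],(800,600),interpolation=cv2.INTER_NEAREST))
E
```

```text
hover t7.3 F s,y,n [-1.1 -0.3 -1.1] tcp s,y,h mm [-0.  27.3 89.9] w-0.2 q [-0.27  0.45  0.88  2.21 -1.34  0.32 -1.96]
758 [0.0363 0.0378 0.039  0.0401 0.0408 0.0422 0.0428 0.0432 0.044  0.0444]
tip mean minus tcp, world [-0.0134  0.019   0.0355] tool [-0.0098  0.0005 -0.0413]
[  0   0   0   0   0   0   0   9  61  72  72  66 149 127  95 107]
```

View pics/s3.png

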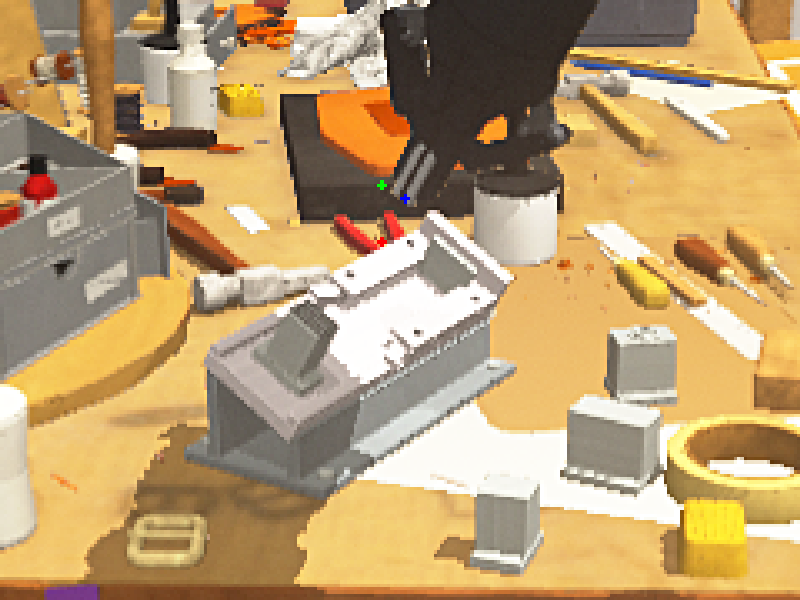

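The offset is along the tool: the blue dot (TCP minus 35 mm along tool z) lies on the finger end. I'll compensate by 35.5 mm and redo the pick.

```bash
cat >> h.py <<'E'
T=.0355   # true tip lies T behind the reported TCP along tool z
def S(y,h,s=0): return O+ey*y+nz*(h-T)+es*s      # h: true tip height over floor
def B(c,z): return [c[0],c[1],z-T]
E
python3 - <<'E'
from h import *
c=(.4056,-.2327)
ctrl.ungrasp()
ctrl.movep(B(c,.10),qd(-28.9));rep("above")
ctrl.movel(B(c,.0175),max_speed=.12);rep("down")
ctrl.close_gripper(60);s=rep("grip")
if s["width"]>.02:
    ctrl.movel(B(c,.11),max_speed=.2);rep("lift")
    for f in(1,-1):
        for y,h in((.027,.07),(.027,.02),(-.08,.02)):
            j=ctrl.ik(S(y,h),qs(f));print(f,y,h,None if j is None else np.round(j,2))
E
```

```text
above t9.0 F s,y,n [-0.4  0.1  0.9] tcp s,y,h mm [-150.1  -17.5   92.1] w85.7 q [ 0.01  0.52  0.68  2.09 -0.51  0.7  -1.05]
down t9.8 F s,y,n [-0.5 -0.2 -0.6] tcp s,y,h mm [-191.3  -18.    21.1] w85.7 q [ 0.13  0.64  0.52  2.16 -0.67  0.5  -0.91]
grip t10.4 F s,y,n [1.8 1.  5. ] tcp s,y,h mm [-191.4  -17.9   21.1] w25.0 q [ 0.13  0.64  0.52  2.16 -0.67  0.5  -0.91]
lift t11.0 F s,y,n [-0.4  0.3 -1.2] tcp s,y,h mm [-146.3  -17.4  100.7] w24.7 q [-0.01  0.51  0.7   2.08 -0.5   0.72 -1.06]
1 0.027 0.07 [ 0.93  0.55 -0.83  2.19  1.59  0.51 -1.68]
1 0.027 0.02 [ 1.1   0.86 -1.23  2.17  1.72  0.91 -1.69]
1 -0.08 0.02 [ 1.33  0.86 -1.23  2.16  1.72  0.8  -1.49]
-1 0.027 0.07 [ 0.53  0.45 -0.24  2.2   1.64  0.19  1.37]
-1 0.027 0.02 [ 0.79  0.61 -0.63  2.17  1.8   0.44  1.27]
-1 -0.08 0.02 [ 1.03  0.62 -0.63  2.17  1.86  0.33  1.42]
```

```bash
python3 - <<'E'
from h import *
c=(.4056,-.2327)
ctrl.movel(B(c,.17),max_speed=.25);q0=np.array(rep("lift")["qpos"])
J=[(np.abs(j-q0).max(),f) for f in(1,-1) for j in[ctrl.ik(S(.027,.12),qs(f))] if j is not None];print(J)
f=min(J)[1]
ctrl.movep(S(.027,.12),qs(f));rep("hover")
try:
    ctrl.movel(S(.027,.06),max_speed=.15);rep("near")
except ctrl.Unreachable as e: print("unreach",e)
print([None if j is None else np.round(j,2) for j in(ctrl.ik(S(.027,.018),qs(f)),ctrl.ik(S(-.08,.018),qs(f)))])
im,d=vision.grab_frame("side");cv2.imwrite("pics/s4.png",cv2.resize(im[150:300,210:410],(800,600),interpolation=cv2.INTER_NEAREST))
X=cloud("side",d);D=X-O;s,y,h=D@es,D@ey,D@nz
m=(abs(s)<.03)&(abs(y-.027)<.04)&(h>.036)&(h<.07);print("block edge y",np.percentile(y[m],[2,98]),"h",np.percentile(h[m],[1,50]),m.sum())
E
```

```text
lift t11.4 F s,y,n [-0.5  0.2 -1.7] tcp s,y,h mm [-116.2  -17.6  152.4] w25.0 q [-0.08  0.43  0.78  2.   -0.4   0.87 -1.15]
[(np.float64(1.514563000800122), 1), (np.float64(0.9858730500100945), -1)]
hover t12.4 F s,y,n [-1.  -0.1 -1. ] tcp s,y,h mm [-1.3 27.1 83.8] w24.9 q [-0.25  0.47  0.87  2.21 -1.38  0.33 -1.92]
unreach the arm cannot follow that straight line within its joint ranges
[array([ 0.79,  0.62, -0.63,  2.17,  1.8 ,  0.45,  1.27]), array([ 1.03,  0.62, -0.63,  2.16,  1.86,  0.33,  1.41])]
block edge y [0.05486675 0.06656199] h [0.03732296 0.04544807] 54
```

View pics/s4.png

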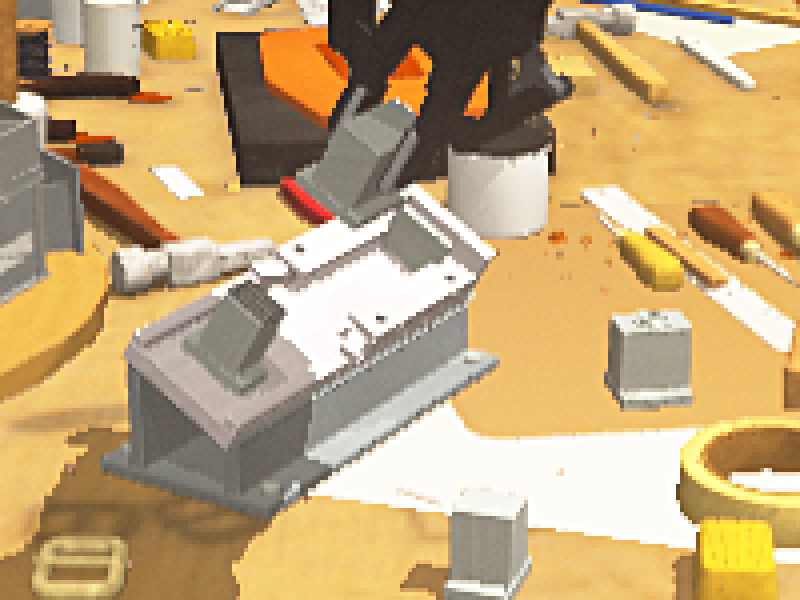

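```bash
python3 - <<'E'
from h import *
q0=np.array(get_state()["qpos"]);a=q0.copy();a[1]-=.22
g=np.array([.93,.55,-.83,2.19,1.59,.51,-1.68]);b=g.copy();b[1]-=.22
ctrl.set_joints(a);print(rep("raised")["tcp_pos"])
for k in(.3,):
    ctrl.set_joints(a+(b-a)*k);print(rep(str(k))["tcp_pos"])
E
```

```text
raised t12.9 F s,y,n [-1.5 -0.5 -0.7] tcp s,y,h mm [ 59.6  36.1 169.6] w24.9 q [-0.25  0.24  0.87  2.21 -1.38  0.33 -1.92]
[ 0.55684635 -0.25730304  0.23645935]
0.3 t13.7 F s,y,n [-1.  -1.  -2.2] tcp s,y,h mm [-74.2  54.7 131. ] w25.0 q [ 0.1   0.27  0.36  2.2  -0.49  0.38 -1.85]
[ 0.48241558 -0.19305408  0.13616652]
```

```bash
python3 - <<'E'
from h import *
q0=np.array(get_state()["qpos"])
b=np.array([.93,.33,-.83,2.19,1.59,.51,-1.68])
ctrl.set_joints(q0+(b-q0)*.45);print(rep("mid")["tcp_pos"])
ctrl.set_joints(b);print(rep("b")["tcp_pos"])
for y,h in((.027,.10),(.027,.02),(-.08,.018),(.066,.02)):
    j=ctrl.ik(S(y,h),qs(1));print(y,h,None if j is None else np.round(j,2))
E
```

```text
mid t14.6 F s,y,n [-1.2  0.2 -2.5] tcp s,y,h mm [-97.8  -0.4 117.7] w24.8 q [ 0.47  0.3  -0.17  2.2   0.44  0.44 -1.77]
[ 0.44300442 -0.23389833  0.11285437]
b t15.7 F s,y,n [ 0.  -0.5 -1.6] tcp s,y,h mm [ 78.   18.  133.6] w25.0 q [ 0.93  0.33 -0.83  2.19  1.59  0.51 -1.68]
[ 0.57722889 -0.28994332  0.21445196]
0.027 0.1 [ 0.93  0.47 -0.81  2.2   1.46  0.46 -1.58]
0.027 0.02 [ 0.87  0.65 -0.76  2.17  1.76  0.53 -1.82]
-0.08 0.018 [ 1.03  0.62 -0.64  2.16  1.86  0.34 -1.72]
0.066 0.02 [ 0.81  0.67 -0.8   2.16  1.72  0.59 -1.85]
```

```bash
python3 - <<'E'
from h import *
ctrl.movep(S(.028,.09),qs(1));rep("hover")
ctrl.movel(S(.028,.0235),max_speed=.12);s=rep("low")
F0=np.array(s["contact_force"])@nz
for h in np.arange(.0205,.0125,-.0015):
    ctrl.movel(S(.028,h),max_speed=.03);s=rep("h%.1f"%(h*1e3))
    if np.array(s["contact_force"])@nz-F0>4: break
im,d=vision.grab_frame("side");cv2.imwrite("pics/s5.png",cv2.resize(im[150:300,210:410],(800,600),interpolation=cv2.INTER_NEAREST))
E
```

```text
hover t16.2 F s,y,n [-0.5  0.7 -0.7] tcp s,y,h mm [ 0.2 28.3 54.4] w24.6 q [ 0.92  0.5  -0.81  2.19  1.51  0.48 -1.62]
low t16.9 F s,y,n [-0.1  0.2 -2. ] tcp s,y,h mm [  0.9  28.4 -11. ] w24.8 q [ 0.88  0.64 -0.78  2.17  1.75  0.54 -1.81]
h20.5 t17.1 F s,y,n [-0.8 -0.9 -2. ] tcp s,y,h mm [  0.4  27.9 -14.5] w24.7 q [ 0.88  0.65 -0.78  2.17  1.76  0.54 -1.82]
h19.0 t17.4 F s,y,n [-0.6 -0.2 -1.3] tcp s,y,h mm [  0.   28.  -16.5] w24.7 q [ 0.88  0.66 -0.78  2.17  1.76  0.54 -1.82]
h17.5 t17.6 F s,y,n [-1.1 -1.3 15.4] tcp s,y,h mm [  0.1  28.1 -17. ] w25.3 q [ 0.88  0.66 -0.78  2.17  1.77  0.54 -1.82]
```

View pics/s5.png

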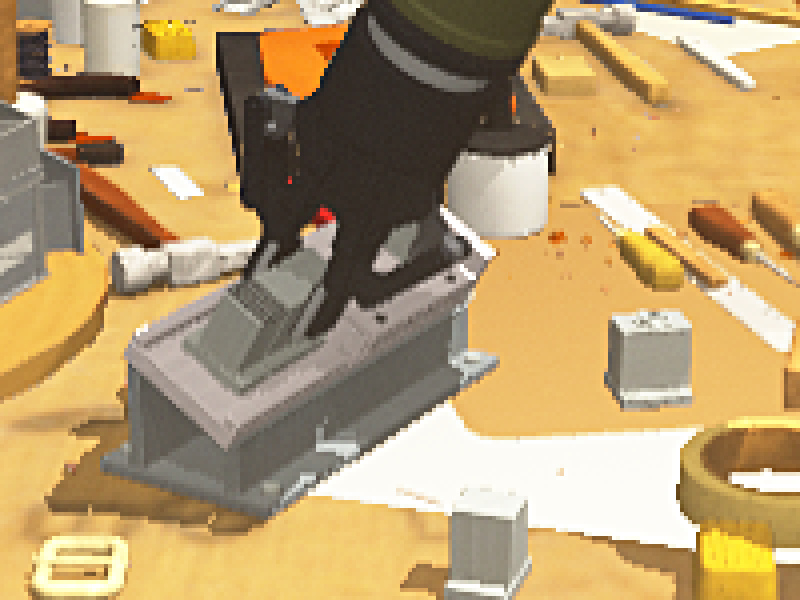

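```bash
python3 - <<'E'
from h import *
ds=0;h=.0182
for y in(.008,-.008,-.025,-.05,-.07,-.0755):
    ctrl.movel(S(y,h,ds),max_speed=.06);s=rep("y%.1f"%(y*1e3));F=np.array(s["contact_force"])
    if abs(F@es)>6: ds+=np.sign(F@es)*.0007
    if F@nz>8: h+=.0004
    if F@nz<-8: h-=.0004
    if abs(F@ey)>15: print("stuck");break
E
```

```text
y8.0 t18.2 F s,y,n [-0.6  1.5  7.6] tcp s,y,h mm [  0.2   8.  -16.9] w25.1 q [ 0.92  0.65 -0.77  2.17  1.78  0.52 -1.8 ]
y-8.0 t18.6 F s,y,n [-0.6  3.4  7.7] tcp s,y,h mm [  0.2  -7.4 -16.8] w25.0 q [ 0.95  0.65 -0.76  2.17  1.79  0.49 -1.78]
y-25.0 t19.0 F s,y,n [-0.7  3.9  8.2] tcp s,y,h mm [  0.3 -24.1 -16.8] w25.3 q [ 0.98  0.65 -0.76  2.17  1.8   0.47 -1.76]
y-50.0 t19.6 F s,y,n [-0.9  0.4  7.6] tcp s,y,h mm [  0.  -50.8 -16.7] w25.1 q [ 1.03  0.64 -0.74  2.17  1.81  0.43 -1.72]
y-70.0 t20.1 F s,y,n [-0.7  2.8  7.4] tcp s,y,h mm [  0.1 -69.4 -16.6] w25.2 q [ 1.06  0.64 -0.73  2.17  1.82  0.4  -1.69]
y-75.5 t20.3 F s,y,n [-1.   3.2  7.4] tcp s,y,h mm [  0.1 -74.3 -16.6] w25.0 q [ 1.07  0.64 -0.72  2.17  1.82  0.39 -1.68]
```

```bash
python3 - <<'E'
from h import *
ctrl.ungrasp();rep("open")
ctrl.movel(S(-.0755,.10),max_speed=.2);q0=np.array(rep("up")["qpos"])
c=(.3796,-.3537)
J=[]
for a in(12.1,192.1):
    j=ctrl.ik(B(c,.10),qd(a)); k=ctrl.ik(B(c,.0175),qd(a))
    print(a,None if j is None else np.round(j,2),None if k is None else np.round(k,2))
    if j is not None:J.append((np.abs(j-q0).max(),a))
a=min(J)[1]
ctrl.movep(B(c,.10),qd(a));rep("above")
im,d=vision.grab_frame("side");X=cloud("side",d);D=X-O;s,y,h=D@es,D@ey,D@nz
m=(abs(s)<.016)&(abs(h-.044)<.005)&(y<.0)&(y>-.12);print("filler top y",np.percentile(y[m],[1,5,95,99]),m.sum(),"s",np.percentile(s[m],[2,98]))
ctrl.movel(B(c,.0175),max_speed=.12);rep("down")
ctrl.close_gripper(60);s=rep("grip")
if s["width"]>.02:
    ctrl.movel(B(c,.15),max_speed=.25);q0=np.array(rep("lift")["qpos"])
    for f in(1,-1):
        j=ctrl.ik(S(.025,.09),qs(f));print(f,None if j is None else np.round(j,2))
E
```

```text
open t20.9 F s,y,n [-0.2  0.   0.1] tcp s,y,h mm [ -0.  -75.6 -16.9] w85.6 q [ 1.07  0.64 -0.72  2.17  1.82  0.39 -1.68]
up t21.6 F s,y,n [ 0.2  0.1 -0.1] tcp s,y,h mm [  0.2 -75.9  64.5] w85.5 q [ 1.1   0.45 -0.7   2.19  1.4   0.28 -1.3 ]
12.1 [ 1.12  0.56 -0.63  1.95  0.46  0.78 -1.13] [ 1.07  0.68 -0.57  2.02  0.63  0.62 -1.28]
192.1 [ 1.47  0.9  -1.42  1.95  0.97  1.22  1.47] [ 1.42  0.99 -1.3   2.02  1.12  1.11  1.37]
above t22.5 F s,y,n [ 1.2 -0.1  0.8] tcp s,y,h mm [-118.1 -136.1   72.7] w85.3 q [ 1.12  0.56 -0.63  1.95  0.46  0.78 -1.13]
filler top y [-0.10016964 -0.09630877 -0.04810888 -0.04666129] 199 s [-0.01372688  0.01161435]
down t23.3 F s,y,n [-0.4 -0.4  0.3] tcp s,y,h mm [-158.5 -135.7    2.2] w85.3 q [ 1.05  0.67 -0.53  2.02  0.58  0.6  -1.24]
grip t23.9 F s,y,n [ 2.7 -1.1  5.1] tcp s,y,h mm [-158.6 -135.9    2.2] w25.4 q [ 1.05  0.67 -0.53  2.02  0.58  0.6  -1.24]
lift t24.6 F s,y,n [-1.1 -0.6 -1.6] tcp s,y,h mm [ -94.2 -136.2  116.3] w25.1 q [ 1.16  0.49 -0.68  1.89  0.39  0.89 -1.07]
1 [ 0.54  0.41 -0.24  2.2   1.44  0.18 -1.57]
-1 [ 1.05  0.57 -1.03  2.19  1.53  0.62  1.53]
```

```bash
python3 - <<'E'
from h import *
ctrl.set_joints([.92,.50,-.81,2.19,1.51,.48,-1.62]);rep("hover")
ctrl.movel(S(.026,.022),max_speed=.12);rep("low")
ctrl.movel(S(.026,.0182),max_speed=.04);rep("floor")
ds=0;h=.0182
for y in(.008,-.008,-.024,-.0305):
    ctrl.movel(S(y,h,ds),max_speed=.06);s=rep("y%.1f"%(y*1e3));F=np.array(s["contact_force"])
    if abs(F@es)>6: ds+=np.sign(F@es)*.0007
    if F@nz>10: h+=.0005
    if abs(F@ey)>15: print("stuck");break
E
```

```text
hover t25.6 F s,y,n [-0.7 -0.2 -1. ] tcp s,y,h mm [ 1.4 27.  52. ] w25.2 q [ 0.92  0.5  -0.81  2.19  1.51  0.48 -1.62]
low t26.4 F s,y,n [-1.5  0.6 -1.8] tcp s,y,h mm [  0.   25.7 -13.3] w25.1 q [ 0.89  0.65 -0.78  2.17  1.76  0.54 -1.82]
floor t26.6 F s,y,n [-0.8  0.4 -1. ] tcp s,y,h mm [  0.5  25.9 -16.9] w25.1 q [ 0.88  0.66 -0.78  2.17  1.77  0.54 -1.83]
y8.0 t27.1 F s,y,n [-1.3  0.2  7.7] tcp s,y,h mm [  0.2   7.1 -16.9] w25.2 q [ 0.92  0.65 -0.77  2.17  1.79  0.52 -1.81]
y-8.0 t27.5 F s,y,n [-0.1  3.5  8. ] tcp s,y,h mm [  0.2  -7.4 -16.9] w25.0 q [ 0.95  0.65 -0.77  2.18  1.8   0.5  -1.79]
y-24.0 t27.9 F s,y,n [-1.7  3.5  8. ] tcp s,y,h mm [  0.2 -23.1 -16.8] w24.8 q [ 0.98  0.65 -0.76  2.18  1.81  0.47 -1.77]
y-30.5 t28.1 F s,y,n [0.8 4.5 7.6] tcp s,y,h mm [  0.3 -29.1 -16.8] w25.2 q [ 0.99  0.65 -0.76  2.18  1.81  0.46 -1.76]
```

```bash
python3 - <<'E'
from h import *
ctrl.ungrasp()
ctrl.movel(S(-.0305,.07),max_speed=.2)
im,d=vision.grab_frame("top");
ctrl.movel(S(.067,.07),max_speed=.2);rep("over jaw")
ctrl.movel(S(.067,.020),max_speed=.12);rep("down")
ctrl.close_gripper(60);s=rep("grip")
if s["width"]>.02:
    ctrl.movel(S(.04,.020),max_speed=.06);rep("y40")
    ctrl.movel(S(.006,.020),max_speed=.06);rep("y6")
E
```

```text
over jaw t29.9 F s,y,n [-0.1 -1.3 -0.2] tcp s,y,h mm [-0.7 66.  33.8] w85.5 q [ 0.81  0.55 -0.78  2.18  1.57  0.53 -1.74]
down t30.4 F s,y,n [0.8 0.4 0.5] tcp s,y,h mm [ -0.4  65.9 -15.5] w85.3 q [ 0.79  0.65 -0.76  2.16  1.73  0.57 -1.86]
grip t31.0 F s,y,n [-0.8 -0.9  7.4] tcp s,y,h mm [ -0.1  67.1 -14.9] w25.0 q [ 0.78  0.65 -0.76  2.16  1.73  0.57 -1.87]
y40 t31.6 F s,y,n [-1.4  6.   5.8] tcp s,y,h mm [ -0.3  43.1 -14.8] w24.9 q [ 0.84  0.65 -0.76  2.17  1.76  0.54 -1.85]
y6 t32.3 F s,y,n [-1.4  5.4  7.3] tcp s,y,h mm [ -0.5   9.4 -14.7] w24.8 q [ 0.9   0.64 -0.74  2.18  1.79  0.49 -1.81]
```

```bash
python3 - <<'E'
from h import *
for y in(.003,0,-.002,-.004,-.0055):
    ctrl.movel(S(y,.020),max_speed=.04);ctrl.pause(.15)
    t=np.mean([(np.array(get_state()["tcp_pos"])-O)@ey for _ in range(3)]);rep("y%.1f mean %.1f"%(y*1e3,t*1e3))
    if t<-.0024: break
for n in("side","top"):
    im,d=vision.grab_frame(n);np.save(f"pics/{n}6.npy",d);cv2.imwrite(f"pics/{n}6.png",im)
    X=cloud(n,d);D=X-O;s,y,h=D@es,D@ey,D@nz
    pad=(h>.018)&(h<.031)&(abs(s)<.018)&(y<-.09)&(y>-.116);print(n,"pad",np.percentile(y[pad],[2,50,98]) if pad.any() else None,pad.sum())
    f=(abs(h-.044)<.004)&(abs(s)<.014)&(y<-.04)&(y>-.13);print("filler",np.percentile(y[f],[1,5,50,95]) if f.any() else None,f.sum())
E
```

```text
y3.0 mean 7.1 t32.7 F s,y,n [-1.6  7.2  6. ] tcp s,y,h mm [ -0.5   7.1 -14.7] w25.1 q [ 0.91  0.64 -0.74  2.18  1.79  0.49 -1.81]
y0.0 mean 4.4 t33.1 F s,y,n [-2.7  8.1  6.8] tcp s,y,h mm [ -0.5   4.4 -14.7] w24.6 q [ 0.92  0.64 -0.74  2.18  1.79  0.48 -1.81]
y-2.0 mean 2.8 t33.5 F s,y,n [-2.1  7.7  6.4] tcp s,y,h mm [ -0.5   2.8 -14.7] w24.8 q [ 0.92  0.64 -0.74  2.18  1.8   0.48 -1.81]
y-4.0 mean 1.6 t33.9 F s,y,n [-1.5 10.   5. ] tcp s,y,h mm [ -0.6   1.6 -14.6] w25.0 q [ 0.92  0.64 -0.74  2.18  1.8   0.48 -1.8 ]
y-5.5 mean 0.7 t34.3 F s,y,n [-1.9 10.9  4.6] tcp s,y,h mm [ -0.6   0.7 -14.6] w24.7 q [ 0.93  0.64 -0.74  2.18  1.8   0.47 -1.8 ]
side pad None 0
filler [-0.0993977  -0.09839594 -0.07847763 -0.05194598] 58
top pad [-0.1148985  -0.10505437 -0.09156633] 72
filler [-0.10139004 -0.09887295 -0.07113938 -0.04320778] 461
```

```bash
python3 - <<'E'
from h import *
y=-.0055
for _ in range(6):
    t=np.mean([(np.array(get_state()["tcp_pos"])-O)@ey for _ in range(3)])
    if t<-.0023: break
    y-=min(.003,max(.001,t+.0027));ctrl.movel(S(y,.020),max_speed=.04);ctrl.pause(.2)
    rep("y%.1f"%(y*1e3))
print("final before release",t)
ctrl.ungrasp();ctrl.pause(.2);rep("released")
ctrl.movel(S(-.002,.10),max_speed=.2)
ctrl.movep(S(.03,.16,-.10),qs(1));rep("clear")
a=np.array(get_state()["qpos"]);a[0]+=1.0;a[1]-=.1;ctrl.set_joints(a);rep("away")
for n in("side","top"):
    im,d=vision.grab_frame(n);np.save(f"pics/{n}7.npy",d);cv2.imwrite(f"pics/{n}7.png",im)
    X=cloud(n,d);D=X-O;s,y,h=D@es,D@ey,D@nz
    pad=(h>.018)&(h<.0315)&(abs(s)<.018)&(y<-.09)&(y>-.114);print(n,"pad",np.round(np.percentile(y[pad],[2,50,98]),4) if pad.any() else None,pad.sum())
    f=(abs(h-.044)<.0045)&(abs(s)<.014)&(y<.03)&(y>-.13);Y=np.sort(y[f]);g=np.where(np.diff(Y)>.002)[0]
    print("tops y",np.round(np.percentile(Y,[.5,2,98,99.5]),4),"gaps",[(round(Y[i],4),round(Y[i+1],4)) for i in g])
    np_=im[int(proj(n,S(-.03,.055))[0][1])-75:,int(proj(n,S(-.03,.055))[0][0])-100:][:150,:200];cv2.imwrite(f"pics/{n}7c.png",np_)
a,b=cv2.imread("pics/side7c.png"),cv2.imread("pics/top7c.png")
cv2.imwrite("pics/f7.png",cv2.resize(np.hstack([a,b]),(800,300),interpolation=cv2.INTER_CUBIC))
E
```

```text
y-8.5 t34.9 F s,y,n [-2.  12.1  4.4] tcp s,y,h mm [ -0.6  -1.8 -14.6] w24.8 q [ 0.93  0.64 -0.74  2.18  1.8   0.47 -1.8 ]
y-9.5 t35.3 F s,y,n [-2.6 13.2  3.3] tcp s,y,h mm [ -0.6  -2.4 -14.6] w24.7 q [ 0.93  0.64 -0.74  2.18  1.8   0.47 -1.8 ]
final before release -0.002362117331976863
released t36.1 F s,y,n [-0.4  0.9  0.1] tcp s,y,h mm [  0.   -9.5 -15.5] w85.4 q [ 0.94  0.64 -0.73  2.18  1.8   0.47 -1.8 ]
clear t37.2 F s,y,n [ 0.1 -0.1  0.2] tcp s,y,h mm [-100.3   30.   123.9] w85.1 q [ 0.87  0.3  -0.76  2.45  1.71  0.37 -1.95]
away t38.9 F s,y,n [-0.3  0.6 -0. ] tcp s,y,h mm [-236.8 -418.9  255.2] w85.4 q [ 1.87  0.2  -0.76  2.45  1.71  0.37 -1.95]
side pad [-0.1087 -0.1033 -0.093 ] 22
tops y [-0.1049 -0.1005  0.0105  0.013 ] gaps []
top pad [-0.1136 -0.1071 -0.0918] 87
tops y [-0.1041 -0.1027  0.0072  0.0088] gaps []
```

View pics/f7.png

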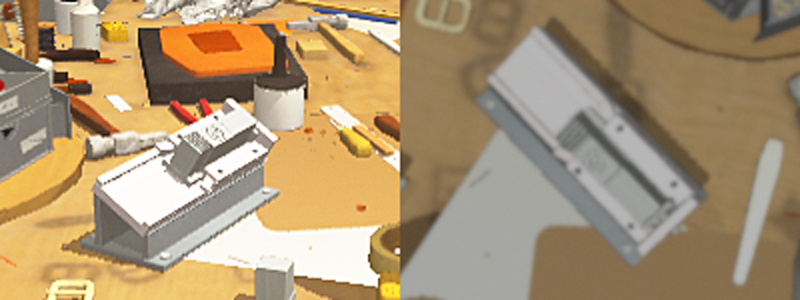

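The final view shows the filler, the ringed die and the jaw packed in order under the lips. The spare is where it was and the arm is clear. The row spans chase y of about −104.5 to +9, so the pad is about 4.5 to 5 mm in.

```bash
python3 -c "
from h import *
print(get_state()['time'],ticket.close_job())"
```

```text
the job is handed in; nothing more can be done
39.0083 None
```

The job is handed in at 39.0 s of the 62 s allowed. The long plain block is in the slot against the spring pad, with the ringed die behind it. I slid the clamp jaw up behind them, released it, and moved the arm clear.

**Last checks:**
- **Pad squeeze:** the three block tops form one unbroken row, from chase y of about −104 to +9 mm by the top camera. That puts the pad about 4 to 5 mm in; the arm's own reading gave about 4.8 mm. I worked this out from where the blocks sit. The direct depth reading of the pad face was too sparse to use, and I did not measure the stem.
- **Camera disagreement:** the side camera reads about 1–2 mm further towards the open end than the top camera, within the stated calibration.
- **Forces:** the highest I read was about 15 N, when the long block touched the slot floor.
- **Other things:** nothing else on the bench was handled. The last picture shows the spare where it was, but I did not measure the bystanders again.

**What went wrong or differed:**
- **First grasp missed:** the fingers closed above the block without touching it. The true fingertips sit about 35 mm behind the reported TCP along the tool axis. I measured that with the side camera and corrected for it from then on.
- **Jaw start position:** the jaw began with its face at about y = +55 mm, not +65 mm, so I set the blocks down a little nearer the lips.

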